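# Seat the drilling template on its index pin

### The job

Set the drilling template on the cupboard side with its long edge against the stile, and feel it along the stile until its index hole drops over the steel pin. Leave it lying flat on the panel, hole fully down over the pin and long edge snug against the stile. Press only lightly all the way, so that the pin is not bent and the panel is not marked, and leave the other things alone.

Things in the scene. Friction and masses are not known exactly. Their poses are not given: they have to be found in the camera images.
- panel: Cream side panel of a wall cupboard, lying flat, held fast on the worktop, 290 (x) by 575 (y) by 18 mm thick: its face is at z = 18 mm. Origin: centre of the underside. z up, y along the stile, x away from it. The stile, a raised cream strip, runs along the whole edge at negative x. The row of small dark holes at x = 108 mm is the finished back row.
- pin_mark (a point): Where the index pin should stand on the panel's face: (-88, -120, 18) mm in the panel's frame, on a pencil line 37 mm from the fence. The firm upright steel pin, 8 mm in diameter, 7 mm high, tip bevelled 1 mm, was set by hand: it stands up to 10 mm either way from this mark along the panel's y (in x it is true), and is not itself measured.
- stile_face (a point): Mid-length point on the stile's inner side (the fence, which looks to +x) where it meets the panel's face: (-125, 0, 18) mm in the panel's frame, same axes. The stile is 20 mm thick, 575 mm long, and stands 22 mm above the panel's face, 40 mm above the worktop.
- template: Loose aluminium drilling template, lying on the panel: plate 95 (x) by 240 (y) by 8 mm, 0.4 to 0.65 kg, black grip bar on top. Origin: centre of the plate's underside; z up. Its long edge at x = -47.5 mm goes against the stile; seated, its axes point as the panel's. Besides the index hole it has six dark drill bushes, bore 5 mm, too small for the pin.
- index_hole (a point): Centre of the template's index hole at the plate's underside: 10 mm in diameter, right through, at (-10.5, -98, 0) mm in the template's frame, near its end at negative y and 37 mm from the edge for the stile. Fully home it lies at the height of the panel's face, the pin inside it.
- edge_mid (a point): Middle of the template's long edge that goes against the stile, at the plate's underside.
- grip_bar (a point): Centre of the black grip bar on the template: at (22, 0, 21) mm in the template's frame. The bar is 18 mm wide (x), 110 mm long (y) and 26 mm high; it stands on the plate (8 mm) and its top is 34 mm above the plate's underside. It is rigid and fast to the plate.
- bow_handle: Bystander: a satin steel bow cupboard handle, 146 mm long and 33 mm high, standing on its feet on the panel away from the stile. Origin: centre between its feet, underside. Not to be moved.
- pin_tray: Bystander: a small grey open tray with shelf pins, 85 x 120 x 35 mm, on the worktop to the robot's left of the panel. Origin: centre of its underside. Not to be moved.
- screwdriver: Bystander: a screwdriver lying on the worktop to the robot's right of the panel. Not to be moved.

How it is judged:
By the outcome, as a careful person would: the job done as asked, in the order asked, and still so for the second after the job is handed in, with the robot touching nothing.
It also fails if it takes over 51 s, if anything falls off the work surface, if the arm or the gripper's body presses on something with over 40 N, if the wrist force passes 120 N, or if a joint passes its speed limit or range.

### The arm

A 6-joint arm with a two-finger parallel gripper is mounted at the origin on the work surface. World frame = base frame: x ahead of the robot, y to its left, z up, the work surface at z = 0. Lengths are in mm, angles in degrees, forces in N, time in s.
With the tool pointing down it reaches from about 300 to 850 mm from the base axis. Payload 4.2 kg.
Tool frame: the origin (TCP) lies on the front face of the gripper's body, between the roots of the fingers; the fingertips stand 78 mm ahead of it and the grasp point (between the pads) lies 60 mm ahead of it (finger_overhang is the distance from the TCP to the fingertips, in mm); z points along the fingers, y is the line along which they close (so a half turn about z gives the same grasp; the last joint's range is limited). The gripper opens to 91 mm and grips with 3 to 60 N. Pads are 32 mm wide; open, the fingers measure 118 mm over their backs; the gripper's body (76 mm by 178 mm) begins 60 mm behind the grasp point.
Start: joints at [-71.391, 18.312, 89.639, -0, 72.044, -1.146], TCP at [194.356, -541.166, 292.276] pointing down, gripper open.
Joint ranges: [-177.97, 177.97], [-48.28, 115.42], [12.27, 149.76], [-77.06, 257.06], [2.81, 150.46], [-146.56, 146.56]. Speed limits (degrees/s): [147.25, 147.25, 180, 180, 180, 180].

### API

Orientations are given as a 3x3 rotation matrix whose columns are the frame's x, y, z axes.
In Python, from station import * gives the robot as it stands. The module is installed in compiled form; this text tells all that it offers. Calls block until the motion is done:
- goto(position, orientation): joint-space move of the TCP to a pose.
- line_to(position, feed=150, rotation=None): straight line of the TCP; rotation=None keeps the orientation; feed is the mean speed in mm/s.
- set_joints(angles): joint-space move.
- set_gripper(opening): finger opening in mm; the grip force is fixed at half the most; returns when the fingers have stopped.
- sleep(seconds).
- inverse_kinematics(position, orientation): joint angles nearest the present ones, or None.
- grab_frame(name): name is "scene" or "top"; returns the picture (420x560x3 uint8, red, green, blue); there is no depth.
- camera_model(name): a dict with "K" (3x3 intrinsics, pixels), "R" (3x3) and "t" (3): a world point X has camera coordinates R X + t. Camera axes: x right, y down, z forward; pixel columns grow to the right and rows downward; lengths in mm; the calibration is good to about 2 mm. A picture is of the moment at which its call begins. camera_model takes no time and is no camera call.
A pose or a line that the arm cannot do raises MotionError and nothing moves.
- close_job(): hands the job in; it is judged then, once.
Readings, each from a call of its own:
- read_time(): time.
- read_qpos(): joint angles.
- read_joint_velocities(): joint speeds.
- read_joint_torque(): joint torques, N m.
- read_eef_pos(): TCP position.
- read_tcp_rot(): TCP orientation.
- read_force(): force on the tool from outside, world axes, zero at the start.
- read_moment(): the same for the moment, N m.
- read_finger_gap(): finger opening in mm.
- read_grasp_force(): force on a finger pad.
Only numpy, scipy, OpenCV 4.12 (cv2) and the standard library are available. Lean on these libraries where they do the work, as an engineer would, in place of code of your own. Each camera call takes 0.05 s, during which the arm holds its last target. There are 200 camera calls.

## Working session

There is one attempt and no reset: what is moved stays moved. The work goes in short steps, each a Python script; the robot and the scene stay as the last script left them, time stands still between calls to the robot, and variables do not carry over. Pictures are saved under pics/ and viewed, at most 10 in all, crops included, and the job is handed in when it is done.

```bash
mkdir -p pics; ls
python3 - <<'E'
from station import *
import cv2
for n in("scene","top"):
    im=grab_frame(n); cv2.imwrite(f"pics/{n}0.png",im[:,:,::-1])
    m=camera_model(n); print(n,m["K"],m["R"],m["t"])
print(read_time(),read_force(),read_tcp_rot())
E
```

```text
pics
scene [[453.54428429   0.         279.08802326]
 [  0.         453.54428429 209.64554593]
 [  0.           0.           1.        ]] [[ 0.57357274  0.81911837 -0.00770752]
 [ 0.66249158 -0.46939059 -0.58376141]
 [-0.48178753  0.32972346 -0.81188867]] [-344.9746052  -362.72132865 1582.22258699]
top [[465.59958966   0.         279.79053412]
 [  0.         465.59958966 215.12997916]
 [  0.           0.           1.        ]] [[-0.02744219 -0.99962259  0.0012671 ]
 [-0.99576075  0.0272248  -0.08785976]
 [ 0.08779211 -0.0036728  -0.99613205]] [  24.19416645  591.12020024 1464.1220044 ]
0.1 [ 0.13533215  0.08004581 -0.14769321] [[ 9.41142838e-01  3.38008748e-01 -4.94535296e-04]
 [ 3.38009107e-01 -9.41141629e-01  1.50940968e-03]
 [ 4.47659227e-05 -1.58772754e-03 -9.99998739e-01]]
```

View pics/scene0.png

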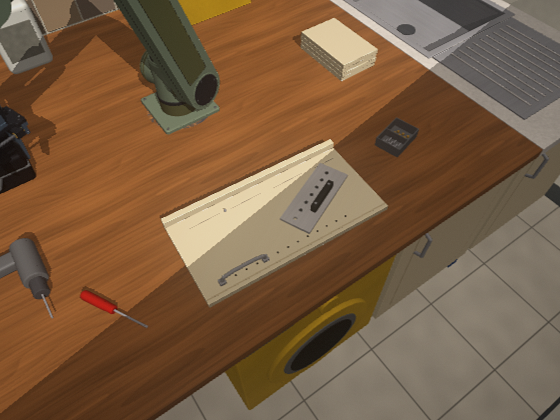

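View pics/top0.png

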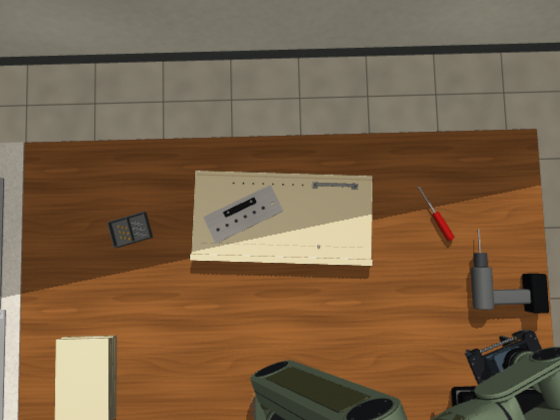

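The scene view shows the panel with the template at about (314,197) and the pin at about (225,210). The top view shows the template at about (243,214), its bar at (240,207) and the pin at about (319,246). The template is yawed about 25°. Next I'll crop and measure.

Run:
```python
import cv2,numpy as np
a=cv2.imread("pics/top0.png")[165:275,185:380]; b=cv2.imread("pics/scene0.png")[130:310,155:395]
cv2.imwrite("pics/topc.png",cv2.resize(a,None,fx=4,fy=4,interpolation=cv2.INTER_CUBIC))
cv2.imwrite("pics/scenec.png",cv2.resize(b,None,fx=3.3,fy=3.3,interpolation=cv2.INTER_CUBIC))
```

```text
(no output)
```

View pics/topc.png

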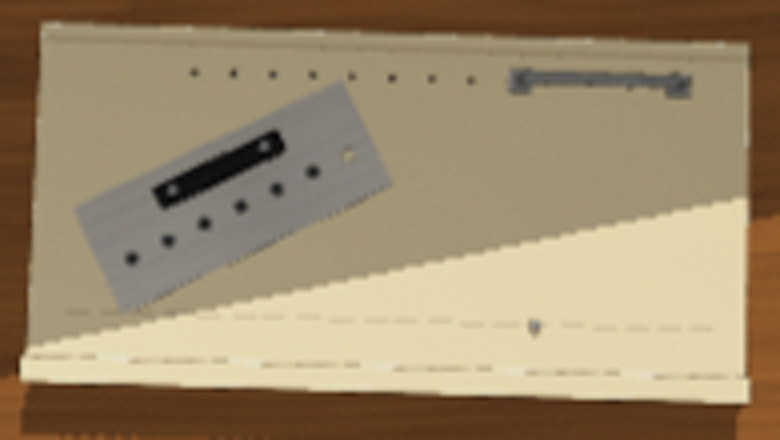

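View pics/scenec.png

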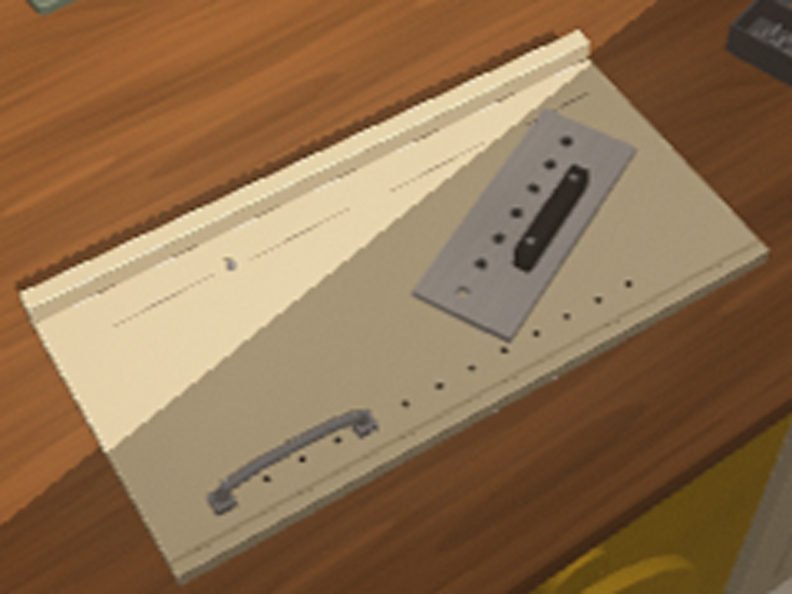

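The top crop shows the pin at (534,327), the index hole at (349,155), and the pencil line from (66,313) to (712,329). The scene crop shows the pin at about (230,265), the hole at (462,292), and the pencil line from (113,326) to (588,94). The template needs no half turn, since its hole end is already towards −y.

```bash
cat > h.py <<'E'
from station import *
import cv2,numpy as np
def ray(n,p,z):
    m=camera_model(n);R,t=np.array(m["R"]),np.array(m["t"])
    d=R.T@np.linalg.solve(np.array(m["K"]),[p[0],p[1],1]);c=-R.T@t
    return c+d*(z-c[2])/d[2]
T=lambda x,y:(185+(x+.5)/4-.5,165+(y+.5)/4-.5)
S=lambda x,y:(155+(x+.5)/3.3-.5,130+(y+.5)/3.3-.5)
def ang(a,b):
    d=b-a; return np.degrees(np.arctan2(-d[0],d[1]))  # yaw of y-axis dir a->b
def rect(n,mask,z):
    c=max(cv2.findContours(mask,cv2.RETR_EXTERNAL,cv2.CHAIN_APPROX_NONE)[0],key=cv2.contourArea)
    w=np.array([ray(n,q[0],z)[:2] for q in c],np.float32)
    (cx,cy),(a,b),_=r=cv2.minAreaRect(w); bx=cv2.boxPoints(r)
    e=bx[1]-bx[0]; f=bx[2]-bx[1]; v=e if np.hypot(*e)>np.hypot(*f) else f
    v=v*np.sign(v[1]); return np.array([cx,cy]),sorted((a,b)),np.degrees(np.arctan2(-v[0],v[1]))
def masks(n,im,box):
    h=cv2.cvtColor(im,cv2.COLOR_RGB2HSV); k=np.zeros(im.shape[:2],np.uint8); x0,y0,x1,y1=box; k[y0:y1,x0:x1]=255
    dark=cv2.inRange(h,(0,0,0),(180,255,50))&k
    grey=cv2.morphologyEx(cv2.inRange(h,(0,0,0),(180,38,255))&k,cv2.MORPH_CLOSE,np.ones((5,5)))
    return dark,grey
E
python3 - <<'E'
from h import *
np.set_printoptions(precision=1,suppress=True)
for n,C,pl,pin,hole,box in (("top",T,((712,329),(66,313)),(534,327),(349,155),(200,180,290,245)),("scene",S,((113,326),(588,94)),(230,265),(462,292),(275,160,352,236))):
    a,b=[ray(n,C(*p),18) for p in pl]
    print(n,"pencil",a,b,ang(a,b),"pin",ray(n,C(*pin),22),"hole",ray(n,C(*hole),25))
    im=cv2.cvtColor(cv2.imread(f"pics/{n}0.png"),cv2.COLOR_BGR2RGB)
    d,g=masks(n,im,box)
    print("bar",rect(n,d,50 if n=="top" else 45),"plate",rect(n,g|d,26))
n="top"
print("holes",[ray(n,T(*p),18) for p in((194,72),(471,80))],"panel far corners",[ray(n,T(*p),18) for p in((41,23),(748,44))])
print("stile top inner",[ray(n,T(*p),40) for p in((30,357),(745,377))],"outer",[ray(n,T(*p),40) for p in((22,380),(748,403))])
E
```

```text
top pencil [ 483.1 -254.1   18. ] [510.  262.1  18. ] -2.9870992600609925 pin [ 488.5 -111.5   22. ] hole [630.2  32.4  25. ]
bar (array([619.1, 134.5]), [17.945802688598633, 107.01754760742188], np.float32(24.186068)) plate (array([599.5, 126.2]), [93.19779968261719, 238.24105834960938], np.float32(24.233377))
scene pencil [ 483.8 -223.6   18. ] [511.1 267.3  18. ] -3.1845010480845626 pin [ 489.2 -111.5   22. ] hole [629.4  33.9  25. ]
bar (array([621.2, 133.7]), [19.034849166870117, 119.78642272949219], np.float32(24.452114)) plate (array([599.7, 127. ]), [93.21531677246094, 241.57298278808594], np.float32(24.268902))
holes [array([702. , 156.1,  18. ]), array([689.3, -67.8,  18. ])] panel far corners [array([745.5, 279.4,  18. ]), array([ 712.7, -293.3,   18. ])]
stile top inner [array([475.5, 287.1,  40. ]), array([ 444.4, -274.5,   40. ])] outer [array([457.7, 293.6,  40. ]), array([ 424.1, -276. ,   40. ])]
```

```bash
cat >> h.py <<'E'
YT,YP=24.25,-3.17
def rot(yaw,s):
    c,d=np.cos(np.radians(yaw)),np.sin(np.radians(yaw))
    return np.array([[-d*s,c*s,0],[c*s,d*s,0],[0,0,-1.]])
ux=np.array([np.cos(np.radians(YP)),np.sin(np.radians(YP)),0]); uy=np.array([-ux[1],ux[0],0])
HOME=np.array([526.8,-15.4,0])   # bar centre with hole over estimated pin
def st(l=""):
    print(l,"t%.2f"%read_time(),"p",np.round(read_eef_pos(),2),"F",np.round(read_force(),2),"M",np.round(read_moment(),3))
E
python3 - <<'E'
from h import *
B=[619.6,135.0]
for s in(1,-1):
    print(s,inverse_kinematics(B+[107],rot(YT,s)),inverse_kinematics(list(HOME[:2])+[115],rot(YP,s)))
q=[abs(inverse_kinematics(B+[107],rot(YT,s))[5]) if inverse_kinematics(B+[107],rot(YT,s)) is not None else 999 for s in(1,-1)]
s=(1,-1)[int(np.argmin(q))]; open("s.txt","w").write(str(s))
goto(B+[190],rot(YT,s)); st("above")
line_to(B+[108],feed=100); st("down")
set_gripper(10); print(read_finger_gap(),read_grasp_force()); st("grip")
line_to(B+[138],feed=60); sleep(.2); st("lift")
cv2.imwrite("pics/grip.png",np.hstack([grab_frame("scene")[100:320,140:400],grab_frame("top")[100:320,150:410]])[:,:,::-1])
E
```

```text
1 [ 1.12525347e+01  3.26199372e+01  9.49789930e+01 -2.54444375e-14
  5.24010698e+01 -1.29974653e+01] [-2.92478392e+00  2.43263234e+01  1.09551019e+02 -2.54444375e-14
  4.61226577e+01  2.45216081e-01]
-1 None None
above t2.93 p [619.81 134.12 190.16] F [ 0.15 -0.58 -1.01] M [-0.041 -0.131  0.013]
down t3.90 p [620.09 135.09 108.64] F [ 0.23  0.16 -0.12] M [ 0.009 -0.15   0.023]
17.792195116248166 29.999477863311768
grip t5.01 p [619.88 135.15 108.01] F [ 1.35  0.81 -0.96] M [ 0.078 -0.341 -0.07 ]
lift t5.86 p [619.34 134.96 137.52] F [-0.11  0.03 -6.22] M [ 0.072 -0.232 -0.039]
```

View pics/grip.png

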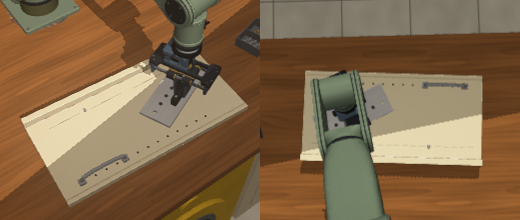

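The template is gripped (17.8 mm gap) and lifted, with the hole end clear. Next I'll carry it to the stile and touch the fence.

Run:
```python
from h import *
P=HOME+8*uy+8*ux
goto(list(P[:2])+[140],rot(YP,1)); line_to(list(P[:2])+[119],feed=60); sleep(.4); st("start")
f=np.mean([read_force() for _ in range(5)],0); m=np.array(read_moment()); np.save("tare.npy",f); np.save("tarem.npy",m)
c=np.array(list(P[:2])+[119.])
for i in range(22):
    c=c-ux*.8; line_to(list(c),feed=20); F=np.array(read_force())-f
    if i%3==0 or F@ux>1.5: print(i,np.round(F,2),np.round(np.array(read_moment())-m,3))
    if F@ux>2: break
np.save("c.npy",c); sleep(.2); st("touch"); print(np.round(c,2),(c-HOME)@ux,(c-HOME)@uy)
```

```text
start t7.56 p [535.3  -7.9 119.2] F [ 0.26 -0.   -6.45] M [-0.042 -0.197 -0.034]
0 [-0.33  0.49  0.15] [-0.004 -0.033  0.056]
3 [-0.19 -0.17  0.82] [ 0.005 -0.02   0.042]
6 [-0.99  0.74 -0.44] [ 0.027 -0.046 -0.016]
9 [ 5.19 -1.36 -0.3 ] [-0.21  -1.067 -0.207]
touch t10.26 p [528.42  -7.55 119.36] F [ 3.98 -1.82 -7.54] M [-0.328 -1.314 -0.242]
[527.24  -7.41 119.  ] 2.573890789738524e-13 8.000000000000012
```

Run:
```python
from h import *
f=np.load("tare.npy");m=np.load("tarem.npy");c=np.load("c.npy")
def rd():
    a=[];b=[]
    for _ in range(8): a.append(read_force());b.append(read_moment());sleep(.02)
    F=np.mean(a,0)-f;M=np.mean(b,0)-m; p=np.array(read_eef_pos())
    print(np.round(F,2),np.round(M,3),"ry %.0f"%(1000*(-.0695*F[1]-M[2])/F[0]),np.round(p,2),np.round((p-HOME)@ux,2),"t%.1f"%read_time())
rd()
for dy in(0,-.3,-.6,.3):
    line_to(list(c),feed=20,rotation=rot(YP+dy,1)); sleep(.2); print(dy);rd()
```

```text
[ 4.66 -1.28 -0.71] [-0.273 -1.102 -0.229] ry 68 [528.45  -7.54 119.38] 1.21 t10.4
0
[ 4.83 -1.56 -0.88] [-0.238 -1.102 -0.232] ry 70 [528.44  -7.56 119.36] 1.21 t11.0
-0.3
[ 4.82 -0.72 -0.72] [-0.173 -1.086  0.247] ry -41 [528.43  -7.55 119.32] 1.19 t11.6
-0.6
[ 4.53 -0.98 -0.01] [-0.152 -1.069  0.593] ry -116 [528.48  -7.57 119.42] 1.24 t12.1
0.3
[ 5.02 -0.95  0.25] [-0.241 -1.078 -0.491] ry 111 [528.54  -7.44 119.49] 1.3 t12.7
```

```bash
sed -i 's/YP=24.25,-3.17/YP=24.25,-3.34/' h.py
cat >> h.py <<'E'
f=np.load("tare.npy") if __import__("os").path.exists("tare.npy") else 0
def rf(n=5):
    a=[]
    for _ in range(n): a.append(read_force()); sleep(.01)
    F=np.mean(a,0)-f; return np.array([F@ux,F@uy,F[2]])
def pr(l,c,F): 
    p=np.array(read_eef_pos()); print(l,"cmd y %.2f z %.2f"%((c-HOME)@uy,c[2]),"act x %.2f y %.2f z %.2f"%((p-HOME)@ux,(p-HOME)@uy,p[2]),"F",np.round(F,1),"t%.1f"%read_time())
E
python3 - <<'E'
from h import *
c=np.load("c.npy")+.75*ux
line_to(list(c),feed=20,rotation=rot(YP,1)); sleep(.1); pr("fence",c,rf())
while c[2]>113.5:
    c[2]-=.5; line_to(list(c),feed=15); F=rf(); 
    if F[2]>1.6: break
np.save("c.npy",c); pr("pin top",c,F)
E
```

```text
fence cmd y 8.00 z 119.00 act x 1.32 y 8.01 z 119.33 F [ 5.  -0.5  1.8] t13.1
pin top cmd y 8.00 z 118.50 act x 1.33 y 8.05 z 118.90 F [ 4.5 -0.5  2.4] t13.4
```

Run:
```python
from h import *
c=np.load("c.npy"); sleep(.3); pr("now",c,rf())
for i in range(6):
    c=c+.4*ux; line_to(list(c),feed=20); sleep(.15); F=rf(); pr("back",c,F)
    if F[0]<1.6: break
np.save("c.npy",c)
```

```text
now cmd y 8.00 z 118.50 act x 1.32 y 8.03 z 118.90 F [ 4.6 -0.4  2.6] t13.8
back cmd y 8.00 z 118.50 act x 1.40 y 8.02 z 118.71 F [ 4.8 -0.1  3.5] t14.2
back cmd y 8.00 z 118.50 act x 1.48 y 8.02 z 118.46 F [ 4.1 -0.1  2.8] t14.6
back cmd y 8.00 z 118.50 act x 1.56 y 8.02 z 118.32 F [2.7 0.4 2.3] t15.1
back cmd y 8.00 z 118.50 act x 1.65 y 7.97 z 118.19 F [1.2 0.5 0.9] t15.5
```

Run:
```python
from h import *
c=np.load("c.npy")
while c[2]>113:
    c[2]-=.5; line_to(list(c),feed=15); F=rf()
    if F[0]>2: c=c+.15*ux
    if F[0]<.5: c=c-.15*ux
    pr("low",c,F)
    if F[2]>1.9 and c[2]<117: break
np.save("c.npy",c)
```

```text
low cmd y 8.00 z 118.00 act x 1.77 y 7.98 z 117.72 F [-0.  -0.4  0.4] t15.8
low cmd y 8.00 z 117.50 act x 2.00 y 7.98 z 117.41 F [-0.3 -0.4  0.7] t16.1
low cmd y 8.00 z 117.00 act x 1.99 y 7.99 z 116.98 F [-0.3 -0.3  0.3] t16.4
low cmd y 8.00 z 116.50 act x 1.84 y 7.99 z 116.47 F [-0.2  0.2  0.3] t16.7
low cmd y 8.00 z 116.00 act x 1.68 y 7.99 z 115.96 F [-0.5 -0.2  0.3] t17.0
low cmd y 8.00 z 115.50 act x 1.56 y 7.98 z 115.48 F [-0.1  0.1  0.7] t17.3
low cmd y 8.00 z 115.00 act x 1.52 y 7.99 z 115.04 F [0.3 0.3 0.5] t17.6
low cmd y 8.00 z 114.50 act x 1.51 y 8.01 z 114.80 F [-0.   0.7  2.9] t17.9
```

Run:
```python
from h import *
c=np.load("c.npy"); hit=0; c[2]+=.1
for i in range(30):
    c=c-.6*uy; line_to(list(c),feed=15); F=rf(4)
    if F[0]>2: c=c+.15*ux
    if F[0]<.6: c=c-.15*ux
    if F[2]>3: c[2]+=.15
    if F[2]<1.3: c[2]-=.2
    if i%3==0 or F[2]<1: pr("sl",c,F)
    if abs(F[1])>4 or read_eef_pos()[2]<114.2: pr("END",c,F); break
    np.save("c.npy",c)
    if read_time()>30: break
```

```text
sl cmd y 7.40 z 114.75 act x 1.49 y 7.61 z 114.82 F [0.4 2.4 3.5] t18.1
sl cmd y 5.60 z 114.90 act x 1.42 y 5.60 z 114.81 F [2.  2.8 3.3] t19.0
sl cmd y 3.80 z 114.90 act x 1.49 y 3.73 z 114.86 F [2.5 2.1 2.4] t19.8
sl cmd y 2.00 z 114.90 act x 1.59 y 1.85 z 114.77 F [1.3 0.9 1.7] t20.7
sl cmd y 0.80 z 114.50 act x 1.59 y 0.63 z 114.49 F [ 0.1 -0.3  0.7] t21.2
sl cmd y 0.20 z 114.30 act x 1.58 y 0.13 z 114.43 F [ 0.8 -0.4  0.5] t21.5
sl cmd y -0.40 z 114.10 act x 1.62 y -0.42 z 114.27 F [-0.3  0.1  0.7] t21.8
sl cmd y -1.00 z 113.90 act x 1.55 y -1.04 z 114.08 F [-0.4 -0.3 -0. ] t22.1
END cmd y -1.00 z 113.90 act x 1.55 y -1.04 z 114.08 F [-0.4 -0.3 -0. ] t22.1
```

Run:
```python
from h import *
c=np.load("c.npy"); c=c+uy*(-1.0-(c-HOME)@uy); c[2]=114
while c[2]>107.3:
    c[2]-=.5; line_to(list(c),feed=15); F=rf(4)
    if F[0]>1.5: c=c+.2*ux
    if abs(F[1])>1: c=c+.3*np.sign(F[1])*uy
    if F[2]>1.5 or int(c[2]*2)%3==0: pr("dn",c,F)
    if F[2]>3: break
pr("end",c,rf()); np.save("c.npy",c)
```

```text
dn cmd y -1.00 z 112.50 act x 1.57 y -1.00 z 112.47 F [ 0.5 -0.2  0.3] t22.9
dn cmd y -1.00 z 111.00 act x 1.57 y -1.00 z 110.96 F [-0.2 -0.2  0.3] t23.8
dn cmd y -1.00 z 109.50 act x 1.57 y -1.01 z 109.46 F [-0.4  0.2  0.5] t24.6
dn cmd y -1.00 z 108.00 act x 1.58 y -1.00 z 108.03 F [-0.1 -0.1  0.9] t25.5
dn cmd y -1.00 z 107.50 act x 1.60 y -0.98 z 107.99 F [-1.7  0.1  7.2] t25.8
end cmd y -1.00 z 107.50 act x 1.59 y -1.00 z 107.97 F [-2.1  0.   8. ] t25.8
```

Run:
```python
from h import *
c=np.load("c.npy"); c[2]=108; line_to(list(c),feed=15)
set_gripper(28); sleep(.2); c[2]=109.5; line_to(list(c),feed=30); sleep(.1); f0=rf(8); pr("open",c,f0); print(read_finger_gap())
for i in range(25):
    c=c-.5*ux; line_to(list(c),feed=25); F=rf(3)-f0
    if F[0]>1: pr("push %.2f"%((c-HOME)@ux),c,F)
    if F[0]>3.5: break
c=c+5*ux; line_to(list(c),feed=40); set_gripper(40); c[2]=200; line_to(list(c),feed=120); 
q=read_qpos(); q[0]-=55; set_joints(q); st("clear")
cv2.imwrite("pics/end.png",cv2.resize(np.hstack([grab_frame("scene")[130:310,155:355],grab_frame("top")[140:320,185:385]]),None,fx=2,fy=2,interpolation=cv2.INTER_CUBIC)[:,:,::-1])
for n,b in(("top",(200,170,369,262)),):
    im=grab_frame(n); cv2.imwrite("pics/endtop.png",im[:,:,::-1]); cv2.imwrite("pics/endscene.png",grab_frame("scene")[:,:,::-1])
```

```text
open cmd y -1.00 z 109.50 act x 1.56 y -1.00 z 109.52 F [-0.4 -0.1  6.4] t27.1
28.05708624894762
push -3.92 cmd y -1.00 z 109.50 act x -3.47 y -1.00 z 109.57 F [ 2.5 -0.1 -0.7] t30.1
push -4.42 cmd y -1.00 z 109.50 act x -3.69 y -0.94 z 109.63 F [ 4.4  0.  -2.2] t30.4
clear t33.73 p [ 289.4  -440.47  199.3 ] F [0.98 0.02 0.1 ] M [-0.021 -0.003  0.02 ]
```

View pics/end.png

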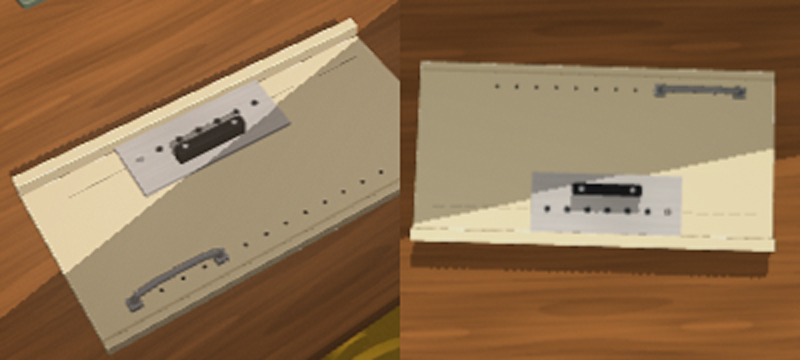

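The template lies flat, parallel and tight to the stile, with the pin in the index hole: about (140,160) in the left view and (668,211) in the right. The handle hasn't moved.

```bash
python3 -c "
from station import *
print(close_job(),read_time())"
```

```text
the job is handed in; nothing more can be done
the job is handed in; nothing more can be done
```

The job is handed in: the template lies flat on the panel with its index hole fully down over the pin and its long edge snug against the stile. It took about 34 s; sliding contact with the pin stayed under 4 N, and the hardest press was about 8 N when the plate met the panel.

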